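# Unlock the annealing tray and pack the glass flasks

### The job

Press the yellow thumb pad to lift the sprung pawl off the ratchet wheel and keep it down until the red hold-down frame has swung open by itself; leave it open. Then move every clear glass flask from the green tray to the cardboard carton, one to a cell, each set down standing upright; the amber flask stays standing in the tray. The glass is thin: grip and touch it gently (it breaks above 70 N in all), set it down rather than drop it, and leave the other things on the bench alone.

Things in the scene. Friction and masses are not known exactly. Their poses are not given: they have to be found in the camera images.
- tray: Green steel tray fixed to the bench, 146 x 234 mm (its x, y), origin under its centre; walls 35 mm tall, floor 5 mm above the bench. Up to 7 flasks stand in it upright, about 56 mm apart, in two rows along y at x about -30 and +30 mm. A red hold-down frame hinged behind its +x side covers them; the ratchet wheel and pawl stand beyond its +y side.
- holddown (a joint): Angle of the red hold-down frame: about 0.02 locked, 6 to 9 mm above the flasks so that none can be lifted out; 1.85 open. Once the wheel is free a spring swings it up in about 2 s and keeps it open (1 to 2 N at its edge). Hinge along the tray's y, at tray x = 120 mm, 106 mm above the bench; frame 195 mm long, 222 mm wide. Open it is 300 mm high, wholly at tray x above 110 mm.
- pawl (a joint): Angle of the sprung brass pawl: 0 when its nose sits in the steel ratchet wheel (56 mm across, at the hinge), up to 0.35 when its nose is fully lifted. The wheel is free above about 0.15, and the pawl drops back into the wheel when let go.
- pawl_pad (a point): Centre of the top face of the yellow thumb pad on the pawl's tail, 34 x 30 mm, about 142 mm above the bench, with free space above. Pressing it straight down 10 to 18 mm (about 3 to 5 N) lifts the pawl's nose off the wheel; keep it down until the frame has swung up. Its end stop is 20 mm down.
- carton: Cardboard carton fixed to the bench, 198 x 136 mm (its x, y), 45 mm tall, origin under its centre; walls and dividers 4 mm; open top; six empty cells, 3 along x by 2 along y.
- cell1 (a point): Centre of the floor of carton cell 1, 4 mm above the bench. The cell is about 61 x 62 mm wide and holds one flask.
- cell2 (a point): Centre of the floor of carton cell 2, 4 mm above the bench. The cell is about 61 x 62 mm wide and holds one flask.
- cell3 (a point): Centre of the floor of carton cell 3, 4 mm above the bench. The cell is about 61 x 62 mm wide and holds one flask.
- cell4 (a point): Centre of the floor of carton cell 4, 4 mm above the bench. The cell is about 61 x 62 mm wide and holds one flask.
- cell5 (a point): Centre of the floor of carton cell 5, 4 mm above the bench. The cell is about 61 x 62 mm wide and holds one flask.
- cell6 (a point): Centre of the floor of carton cell 6, 4 mm above the bench. The cell is about 61 x 62 mm wide and holds one flask.
- flask1_center (a point): Clear (pale blue) glass flask, 88 mm tall, 70 g: thick flat base, body 46 mm across and 46 mm high, above it a straight neck 18 mm across, with a thin lip at the mouth. This point is its centre, 44 mm above its foot, z up. Best held by the neck, 15 to 40 mm above this point. May be absent. Thin glass: breaks above 70 N in all (both fingers together: grip with 30 N at most).
- flask2_center (a point): Clear (pale blue) glass flask, 88 mm tall, 70 g: thick flat base, body 46 mm across and 46 mm high, above it a straight neck 18 mm across, with a thin lip at the mouth. This point is its centre, 44 mm above its foot, z up. Best held by the neck, 15 to 40 mm above this point. May be absent. Thin glass: breaks above 70 N in all (both fingers together: grip with 30 N at most).
- flask3_center (a point): Clear (pale blue) glass flask, 88 mm tall, 70 g: thick flat base, body 46 mm across and 46 mm high, above it a straight neck 18 mm across, with a thin lip at the mouth. This point is its centre, 44 mm above its foot, z up. Best held by the neck, 15 to 40 mm above this point. May be absent. Thin glass: breaks above 70 N in all (both fingers together: grip with 30 N at most).
- flask4_center (a point): Clear (pale blue) glass flask, 88 mm tall, 70 g: thick flat base, body 46 mm across and 46 mm high, above it a straight neck 18 mm across, with a thin lip at the mouth. This point is its centre, 44 mm above its foot, z up. Best held by the neck, 15 to 40 mm above this point. May be absent. Thin glass: breaks above 70 N in all (both fingers together: grip with 30 N at most).
- flask5_center (a point): Clear (pale blue) glass flask, 88 mm tall, 70 g: thick flat base, body 46 mm across and 46 mm high, above it a straight neck 18 mm across, with a thin lip at the mouth. This point is its centre, 44 mm above its foot, z up. Best held by the neck, 15 to 40 mm above this point. May be absent. Thin glass: breaks above 70 N in all (both fingers together: grip with 30 N at most).
- flask6_center (a point): Clear (pale blue) glass flask, 88 mm tall, 70 g: thick flat base, body 46 mm across and 46 mm high, above it a straight neck 18 mm across, with a thin lip at the mouth. This point is its centre, 44 mm above its foot, z up. Best held by the neck, 15 to 40 mm above this point. May be absent. Thin glass: breaks above 70 N in all (both fingers together: grip with 30 N at most).
- amber_center (a point): Amber brown glass flask, 88 mm tall, 70 g: thick flat base, body 46 mm across and 46 mm high, above it a straight neck 18 mm across, with a thin lip at the mouth. This point is its centre, 44 mm above its foot, z up. Best held by the neck, 15 to 40 mm above this point. It stands among the others and stays in the tray. Thin glass: breaks above 70 N in all (both fingers together: grip with 30 N at most).
- screwdriver: Bystander, to be left alone: a screwdriver 170 mm long, origin at its underside.
- jar: Bystander, to be left alone: a closed amber glass jar, 56 mm across, 75 mm tall, origin at its underside.
- corkring: Bystander, to be left alone: a cork ring, 84 mm across, 22 mm tall, origin at its underside.
- tweezers: Bystander, to be left alone: steel tweezers 130 mm long lying flat, origin at its underside.
- marker: Bystander, to be left alone: a blue and black marker pen 130 mm long, origin at its underside.
- file_block: Bystander, to be left alone: a wooden block 50 x 90 x 35 mm with three rods standing in it, 135 mm tall, origin at its underside.
Things that resemble listed ones, but are neither listed nor needed, are in the scene too. What is shaped like the part that bears flask4_center but pink or purple is not meant.

How it is judged:
By the outcome, as a careful person would: the job done as asked, in the order asked, and still so for the second after the job is handed in, with the robot touching nothing.
Of flask1, flask2, flask3, flask4, flask5, flask6 only 4 to 6 are there at a start; the rules pass over those that are not, and their reading is None.
At some moment in a run one of flask1, flask2, flask3, flask4, flask5, flask6 may be knocked a few centimetres aside while the robot is not near it.
It also fails if it takes over 210 s, if anything falls off the work surface, if the arm or the gripper's body presses on something with over 40 N, if the wrist force passes 120 N, or if a joint passes its speed limit or range.

### The arm

A 6-joint arm with a two-finger parallel gripper is mounted at the origin on the work surface. World frame = base frame: x ahead of the robot, y to its left, z up, the work surface at z = 0. Lengths are in m, angles in rad, forces in N, time in s.
With the tool pointing down it reaches from about 0.35 to 0.775 m from the base axis. Payload 7.3 kg.
Tool frame: the origin (TCP) lies at the centre of the arm's flange, where the gripper is bolted on; the fingertips stand 178 mm ahead of it and the grasp point (between the pads) lies 159 mm ahead of it; z points along the fingers, y is the line along which they close (so a half turn about z gives the same grasp; the last joint's range is limited). The gripper opens to 92 mm and grips with 3 to 60 N. Pads are 19 mm wide; open, the fingers measure 130 mm over their backs; the gripper's body (75 mm by 190 mm) begins 47 mm behind the grasp point.
Start: joints at [1.092, 0.342, 1.524, -0, 1.275, -0.146], TCP at [0.171, 0.496, 0.405] pointing down, gripper open.
Joint ranges: [-2.53, 2.53], [-0.77, 2.02], [0.04, 2.7], [-1, 4.14], [0.28, 2.66], [-3.11, 3.11]. Speed limits (rad/s): [2.57, 2.57, 3.14, 3.14, 3.14, 3.14].

### API

Orientations are given as [roll, pitch, yaw] about the fixed x, y, z axes, in that order (R = Rz(yaw) Ry(pitch) Rx(roll)).
In Python, from cell import telemetry, vision, ticket gives the robot as it stands.
- The arm moves only by the shell command python3 -m crank 'ROWS' [FORCE]. ROWS is JSON, a list of rows, each a list of 5 numbers: the gripper command: -1 is shut, 1 is fully open, values between are in proportion, then the shift along the tool's x, y, z in mm, then the turn about the tool's z in rad. In form: [[fingers, dx, dy, dz, roll], ...]. A call has 1 to 12 rows; each row is the pose to reach, as a shift and turn from the pose commanded when the call began, along the tool's axes at that moment; what a row does not reach only later rows make up. A row lasts 1/12 s, in which the tool goes at most 41.7 mm and 7.16 degrees, less where a joint would pass 70% of its speed; a pose out of reach is approached as far as the arm can. A call with a gripper value outside its range is refused whole. The fingers move at their own pace and stop on an object; FORCE is the grip in N (left out, the last holds). Time passes only in rows, so rows that repeat a pose let the fingers close. It gives the time, the measured TCP pose, the force, the opening and the grip force at its end, in the units of the state.
- telemetry.observe(): the state, without advancing time (a new reading comes with each control period).
- vision.read_camera(name): name is "scene" or "top" or "wrist"; returns (picture, depth): 400x640x3 uint8, red, green, blue; 400x640 float32, m along the optical axis (not along the pixel's ray), 0 where there is no reading.
- vision.get_calibration(name): a dict with "camera_matrix" (3x3 intrinsics, pixels), "rvec" (rotation vector, rad) and "tvec" (3), from world to camera coordinates, as OpenCV has them. Camera axes: x right, y down, z forward; pixel columns grow to the right and rows downward; lengths in m; the calibration is good to about 2 mm. A picture is of the moment at which its call begins: read the wrist's pose just before it. get_calibration takes no time and is no camera call; for the wrist camera it gives the pose at the moment of the call.
- ticket.hand_in(): hands the job in; it is judged then, once.
The state is a dict: "time": time; "qpos": joint angles; "qvel": joint speeds; "joint_efforts": joint torques, N m; "tool_pos": TCP position; "tool_rot": TCP orientation; "contact_force": force on the tool from outside, world axes, zero at the start; "torque": the same for the moment, N m; "opening": finger opening in m; "grip_force": force on a finger pad.
Only numpy, scipy, OpenCV 4.12 (cv2) and the standard library are available. Lean on these libraries where they do the work, as an engineer would, in place of code of your own. Each camera call takes 0.05 s, during which the arm holds its last target. There are 200 camera calls.

## Working session

There is one attempt and no reset: what is moved stays moved. The work goes in short steps, Python scripts to look and compute and a shell command to move; the robot and the scene stay as the last step left them, time stands still between calls to the robot, and variables do not carry over. Pictures are saved under pics/ and viewed, at most 14 in all, crops included, and the job is handed in when it is done.

```bash
ls; mkdir -p pics; cat > h.py <<'E'
import numpy as np, cv2
from cell import telemetry, vision
def snap(n,f):
    c=vision.get_calibration(n); p,d=vision.read_camera(n)
    cv2.imwrite('pics/'+f+'.png',p[:,:,::-1]); np.savez('pics/'+f+'.npz',p=p,d=d,K=c['camera_matrix'],r=c['rvec'],t=c['tvec'])
def load(f):
    z=np.load('pics/'+f+'.npz'); return z['p'],z['d'],np.array(z['K']),cv2.Rodrigues(z['r'])[0],z['t'].ravel()
def cloud(f):
    p,d,K,R,t=load(f); v,u=np.mgrid[:400,:640]
    c=np.stack([(u-K[0,2])/K[0,0]*d,(v-K[1,2])/K[1,1]*d,d],-1)
    return p,d,(c-t)@R
def ray(f,u,v):
    p,d,K,R,t=load(f); r=R.T@np.linalg.inv(K)@[u,v,1]; return -R.T@t,r
def atz(f,u,v,z):
    o,r=ray(f,u,v); return o+r*(z-o[2])/r[2]
E
python3 - <<'E'
from h import *
snap('scene','s0');snap('top','t0')
s=telemetry.observe();print(s)
for f in('s0','t0'):
    p,d,K,R,t=load(f);print(K,-R.T@t,R[2])
E
```

```text
pics
{'time': 0.1, 'qpos': array([ 1.09199461e+00,  3.42625545e-01,  1.52489456e+00, -2.52399562e-05,
        1.27541182e+00, -1.45972302e-01]), 'qvel': array([-0.0017415 , -0.00247643, -0.00430951, -0.0005199 , -0.00026624,
       -0.00081969]), 'joint_efforts': array([ 1.88103964e-03, -4.32004881e+01, -2.44695121e+01,  7.19332066e-02,
        5.25683071e-02, -4.54742940e-05]), 'tool_pos': array([0.1714401 , 0.4960928 , 0.40413798]), 'tool_rot': array([-3.14026411e+00, -1.70923169e-04,  2.80877049e+00]), 'contact_force': array([ 0.40395253, -0.403749  , -0.0835776 ]), 'torque': array([-0.06243667, -0.02135006,  0.02185645]), 'grip_force': 0.0, 'opening': 0.09206646911660417}
[[412.5564566    0.         317.48227308]
 [  0.         412.5564566  198.05857472]
 [  0.           0.           1.        ]] [ 1.01054797 -0.59666775  0.75488614] [-0.47594794  0.58519972 -0.6565172 ]
[[434.7478444    0.         318.78781765]
 [  0.         434.7478444  194.78427243]
 [  0.           0.           1.        ]] [ 0.50440998 -0.01706095  1.21610293] [ 0.05752309 -0.01969323 -0.99814992]
```

View pics/s0.png

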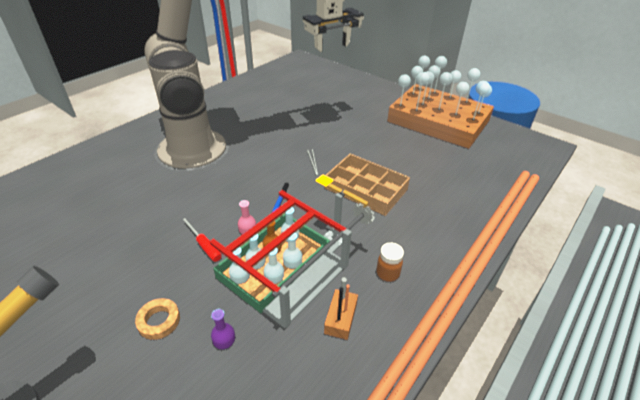

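View pics/t0.png

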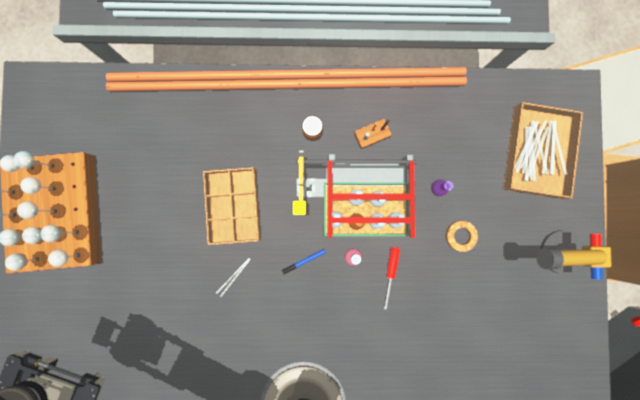

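The scene shows the tray under the red frame at about (280,250), with the pad at (325,181) and the carton at (368,182). In the top view the pad is at (299,208), the carton at about (231,206), and the tray at about (367,208). I'll enlarge it.

```bash
python3 - <<'E'
from h import *
p=cv2.imread('pics/t0.png')[140:255,195:425]
cv2.imwrite('pics/t0c.png',cv2.resize(p,None,fx=3.4,fy=3.4,interpolation=cv2.INTER_CUBIC))
p,d,c=cloud('t0')
hsv=cv2.cvtColor(p,cv2.COLOR_RGB2HSV)
m=(hsv[...,0]>25)&(hsv[...,0]<33)&(hsv[...,1]>200)&(hsv[...,2]>150);m[:, :285]=0;m[:,320:]=0
v,u=np.nonzero(m);print('pad',u.min(),u.max(),v.min(),v.max(),np.median(c[m],0))
p,d,c2=cloud('s0')
hsv=cv2.cvtColor(p,cv2.COLOR_RGB2HSV)
m=(hsv[...,0]>25)&(hsv[...,0]<33)&(hsv[...,1]>200)&(hsv[...,2]>150);m[:170]=0;m[192:]=0;m[:,:310]=0;m[:,335:]=0
print('pad s',np.median(c2[m],0),m.sum())
E
```

```text
Traceback (most recent call last):
ValueError: zero-size array to reduction operation minimum which has no identity
```

View pics/t0c.png

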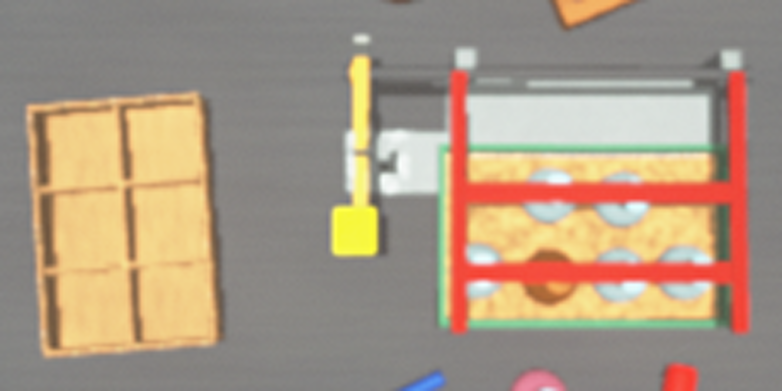

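The crop shows five clear flasks: two in the far row at crop x≈548 and 620, and three in the near row at ≈475, 620 and 685. The amber one is at ≈548 in the near row. The pad is at crop (355,231), and the carton corners are (27,105), (200,93), (217,343) and (43,355).

```bash
python3 - <<'E'
from h import *
def tri(a,b):
    (o1,r1),(o2,r2)=ray(*a),ray(*b)
    A=np.stack([r1,-r2],1);s=np.linalg.lstsq(A,o2-o1,rcond=None)[0]
    P,Q=o1+s[0]*r1,o2+s[1]*r2;return (P+Q)/2,np.linalg.norm(P-Q)
f=lambda u,v:(195+(u+.5)/3.4-.5,140+(v+.5)/3.4-.5)
print('pad',tri(('t0',*f(355,231)),('s0',325,181)))
p,d,c=cloud('t0');print('pad depth',c[208,299],c[205,297])
cs=np.array([atz('t0',*f(*q),.045) for q in[(27,105),(200,93),(217,343),(43,355)]]);print(cs.round(3),cs.mean(0))
cx=(cs[0]+cs[1]-cs[2]-cs[3])[:2];print('carton yaw',np.degrees(np.arctan2(cx[1],cx[0])))
cs=np.array([atz('t0',*f(*q),.035) for q in[(441,147),(722,147),(722,326),(441,326)]]);print('tray',cs.round(3),cs.mean(0))
for q in[(548,185),(620,185),(475,270),(620,275),(685,275)]:print(c[tuple(int(round(x)) for x in f(*q)[::-1])])
for q in[(70,140),(160,140),(80,220),(170,220),(85,300),(175,300)]:print('cellfloor',c[tuple(int(round(x)) for x in f(*q)[::-1])])
print(telemetry.observe()['tool_pos'],vision.get_calibration('wrist')['camera_matrix'])
c=vision.get_calibration('wrist');R=cv2.Rodrigues(c['rvec'])[0];print(R,-R.T@np.ravel(c['tvec']))
from scipy.spatial.transform import Rotation as Ro
print(Ro.from_euler('xyz',telemetry.observe()['tool_rot']).as_matrix())
E
```

```text
pad (array([0.5357384 , 0.01147894, 0.13799344]), np.float64(0.0035605009580632866))
pad depth [0.53315632 0.01030125 0.14498502] [0.54059466 0.01537272 0.14235332]
[[0.635 0.273 0.045]
 [0.646 0.137 0.045]
 [0.448 0.12  0.045]
 [0.438 0.256 0.045]] [0.54156578 0.19669388 0.045     ]
carton yaw 4.820670045094735
tray [[ 0.605 -0.055  0.035]
 [ 0.607 -0.282  0.035]
 [ 0.463 -0.281  0.035]
 [ 0.462 -0.056  0.035]] [ 0.53443534 -0.16852998  0.035     ]
[ 0.57055601 -0.13325443  0.11622813]
[ 0.57110384 -0.18701885  0.11436946]
[ 0.50678099 -0.07759938  0.11723038]
[ 0.50249114 -0.18629817  0.11870486]
[ 0.50282286 -0.2345386   0.11846448]
cellfloor [0.60995487 0.24733783 0.00875621]
cellfloor [0.61062909 0.17273286 0.00851233]
cellfloor [0.54630939 0.23844584 0.0055276 ]
cellfloor [0.54688741 0.16382876 0.00538292]
cellfloor [0.47997624 0.23157581 0.00564734]
cellfloor [0.48049914 0.1595371  0.00828938]
[0.1714401  0.4960928  0.40413798] [[316.21234942   0.         322.1179782 ]
 [  0.         316.21234942 198.37096091]
 [  0.           0.           1.        ]]
[[ 3.26979298e-01  9.45031392e-01 -4.54541744e-04]
 [ 9.02203874e-01 -3.12017821e-01  2.97780201e-01]
 [ 2.81269813e-01 -9.77780505e-02 -9.54634351e-01]] [0.0956987  0.521783   0.38390753]
[[-9.45124062e-01  3.26711116e-01 -5.95593554e-04]
 [ 3.26711614e-01  9.45123315e-01 -1.19979446e-03]
 [ 1.70923168e-04 -1.32854194e-03 -9.99999103e-01]]
```

```bash
cat >> h.py <<'E'
from scipy.spatial.transform import Rotation as Ro
def go(x,y,z,yaw):
    "tool-frame mm shift so that the grasp point reaches x,y,z"
    s=telemetry.observe();R=Ro.from_euler('xyz',s['tool_rot']).as_matrix()
    d=R.T@(np.array([x,y,z+.159])-s['tool_pos'])*1e3
    r=(s['tool_rot'][2]-yaw+np.pi)%(2*np.pi)-np.pi
    print('t',round(s['time'],1),'shift',d.round(1),'roll',round(r,3),'F',s['contact_force'].round(1))
E
python3 -m crank '[[-1,-499,-341,-30,1.238],[-1,-499,-341,-30,1.238],[-1,-499,-341,-30,1.238],[-1,-499,-341,-30,1.238],[-1,-499,-341,-30,1.238],[-1,-499,-341,-30,1.238],[-1,-499,-341,-30,1.238],[-1,-499,-341,-30,1.238],[-1,-499,-341,-30,1.238],[-1,-499,-341,-30,1.238],[-1,-499,-341,-30,1.238],[-1,-499,-341,-30,1.238]]' 20
python3 -c "
from h import *
go(.532,.011,.23,1.5708)"
```

```text
time: 1.1
tool_pos: [0.4698, 0.0932, 0.4295]
tool_rot: [-3.141, -0.0, 1.57]
contact_force: [0.4, 1.0, 0.5]
opening: 0.0161
grip_force: 0.0
t 1.1 shift [-82.2  62.2  40.4] roll -0.001 F [0.4 1.  0.5]
```

```bash

python3 -m crank '[[-1,-82,62,40,0],[-1,-82,62,40,0],[-1,-82,62,40,0],[-1,-82,62,40,0],[-1,-82,62,40,0]]'
python3 -c "
from h import *
go(.532,.011,.165,1.5708)
snap('wrist','w1')
p,d,c=cloud('w1');h=cv2.cvtColor(p,cv2.COLOR_RGB2HSV)
m=(h[...,0]>24)&(h[...,0]<36)&(h[...,1]>150)&(c[...,2]>.12)&(c[...,2]<.17)
print(m.sum(),np.percentile(c[m],[2,50,98],axis=0))
"
```

```text
time: 1.52
tool_pos: [0.5314, 0.0122, 0.3882]
tool_rot: [-3.139, -0.001, 1.568]
contact_force: [-0.3, 0.2, 1.1]
opening: 0.0005
grip_force: 0.0
t 1.5 shift [-1.2  0.8 64.2] roll -0.003 F [-0.3  0.2  1.1]
1371 [[ 0.52002774 -0.00092527  0.14000865]
 [ 0.53508016  0.01240156  0.14133578]
 [ 0.54952857  0.02527348  0.1427264 ]]
```

View pics/w1.png

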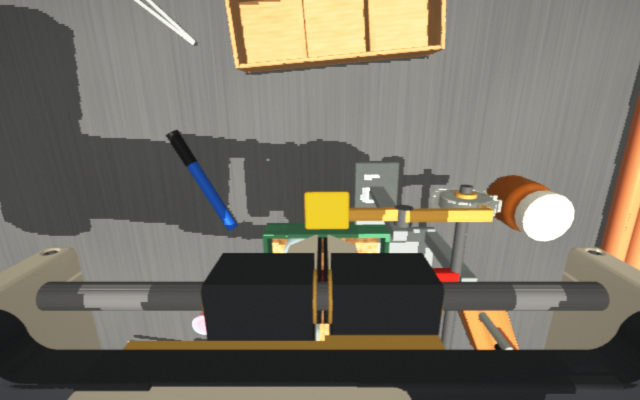

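The wrist view shows the pad at (327,210). Depth gives its centre as (0.535, 0.012, 0.1415), directly under the fingers. Pressing it now.

```bash

python3 -m crank '[[-1,0,2,30,0],[-1,0,2,55,0],[-1,0,2,65,0],[-1,0,2,70,0],[-1,0,2,75,0],[-1,0,2,79,0],[-1,0,2,82,0],[-1,0,2,84,0],[-1,0,2,84,0],[-1,0,2,84,0],[-1,0,2,84,0],[-1,0,2,84,0]]'
python3 -m crank '[[-1,0,0,0,0],[-1,0,0,0,0],[-1,0,0,0,0],[-1,0,0,0,0],[-1,0,0,0,0],[-1,0,0,0,0],[-1,0,0,0,0],[-1,0,0,0,0],[-1,0,0,0,0],[-1,0,0,0,0],[-1,0,0,0,0],[-1,0,0,0,0]]'
python3 -m crank '[[-1,0,0,0,0],[-1,0,0,0,0],[-1,0,0,0,0],[-1,0,0,0,0],[-1,0,0,0,0],[-1,0,0,0,0],[-1,0,0,0,0],[-1,0,0,0,0],[-1,0,0,0,0],[-1,0,0,0,0],[-1,0,0,0,0],[-1,0,0,0,0]]'
python3 -c "
from h import *
snap('scene','s1')"
```

```text
time: 2.57
tool_pos: [0.5332, 0.0133, 0.3059]
tool_rot: [3.141, -0.0, 1.571]
contact_force: [-4.0, 3.7, 3.7]
opening: 0.0004
grip_force: 2.3
time: 3.57
tool_pos: [0.5332, 0.0132, 0.3056]
tool_rot: [3.141, -0.0, 1.571]
contact_force: [-1.9, 3.4, 5.2]
opening: 0.0009
grip_force: 2.1
time: 4.57
tool_pos: [0.5332, 0.0132, 0.3055]
tool_rot: [3.141, -0.0, 1.571]
contact_force: [0.1, 2.4, 4.0]
opening: 0.0005
grip_force: 2.0
```

View pics/s1.png

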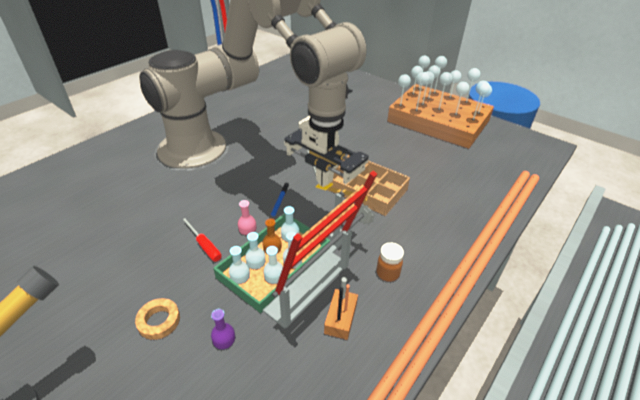

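Only the red frame has moved, and it now stands upright. I'll hold the pad briefly, then lift and go to a viewpoint over the tray.

```bash

python3 -m crank '[[-1,0,0,0,0],[-1,0,0,0,0],[-1,0,0,0,0],[-1,0,0,0,0],[-1,0,0,0,0],[-1,0,0,0,0],[-1,0,0,-40,0],[-1,0,0,-80,0],[-1,0,0,-120,0],[-1,0,0,-160,0],[-1,0,0,-195,0],[-1,0,0,-195,0]]'
python3 -m crank '[[0,-183,17,0,-1.571],[0,-183,17,0,-1.571],[0,-183,17,0,-1.571],[0,-183,17,0,-1.571],[0,-183,17,0,-1.571],[0,-183,17,0,-1.571],[0,-183,17,0,-1.571],[0,-183,17,0,-1.571],[0,-183,17,0,-1.571],[0,-183,17,0,-1.571],[0,-183,17,0,-1.571],[0,-183,17,0,-1.571]]'
python3 -m crank '[[0,0,0,0,-0.07],[0,0,0,0,-0.07],[0,0,0,0,-0.07]]'
python3 -c "
from h import *
go(.55,-.17,.341,np.pi)
snap('wrist','w2');snap('top','t2')
"
```

```text
time: 5.62
tool_pos: [0.533, 0.0128, 0.5074]
tool_rot: [3.13, 0.002, 1.57]
contact_force: [0.2, -0.5, 0.2]
opening: 0.0006
grip_force: 0.0
time: 6.62
tool_pos: [0.55, -0.1703, 0.4991]
tool_rot: [-3.141, -0.003, 3.041]
contact_force: [0.2, 0.6, 0.6]
opening: 0.0461
grip_force: 0.0
time: 6.87
tool_pos: [0.55, -0.1701, 0.4995]
tool_rot: [3.141, -0.002, 3.103]
contact_force: [0.6, 0.1, 0.2]
opening: 0.0459
grip_force: 0.0
t 6.9 shift [ 0.   0.1 -0.5] roll -0.039 F [0.6 0.1 0.2]
```

View pics/w2.png

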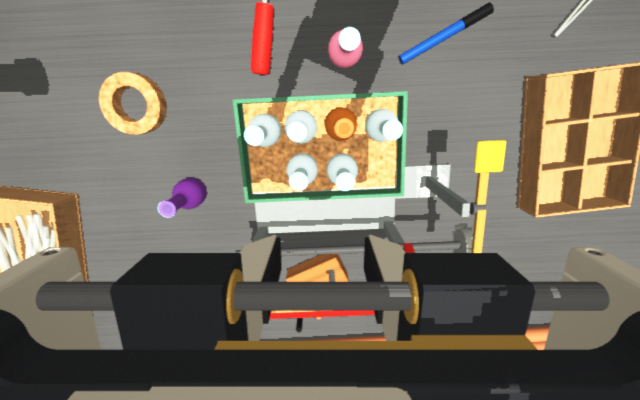

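Mouths in the wrist view: near row (256,136), (300,132), amber (343,128) and (392,130); far row (298,181) and (345,180). The carton is on the right.

```bash
cat >> h.py <<'E'
def necks(f,box=(.46,.61,-.285,-.05),z0=.082):
    p,d,c=cloud(f)
    m=(d>0)&(c[...,2]>z0)&(c[...,2]<.11)&(c[...,0]>box[0])&(c[...,0]<box[1])&(c[...,1]>box[2])&(c[...,1]<box[3])
    n,l,st,ce=cv2.connectedComponentsWithStats(m.astype(np.uint8))
    for i in range(1,n):
        if st[i,4]<4: continue
        q=c[l==i];print(f,'px',ce[i].round(0),st[i,4],'mid',((q.max(0)+q.min(0))/2).round(4),'span',np.ptp(q,0).round(3),'rgb',p[l==i].mean(0).astype(int))
E
python3 - <<'E'
from h import *
necks('w2');necks('t2')
for u,v in[(256,136),(300,132),(343,128),(392,130),(298,181),(345,180)]:print(atz('w2',u,v,.093).round(4))
p,d,c=cloud('w2')
m=(c[...,2]>.036)&(c[...,2]<.055)&(c[...,1]>.08)&(c[...,1]<.3)&(c[...,0]>.4)&(c[...,0]<.68)
print('carton w2 rim',c[m].min(0),c[m].max(0))
p,d,c=cloud('t2')
m=(c[...,2]>.036)&(c[...,2]<.06)&(c[...,1]>.08)&(c[...,1]<.3)&(c[...,0]>.4)&(c[...,0]<.68)
q=c[m][:,:2].astype(np.float32);print('carton top rect',cv2.minAreaRect(q))
E
```

```text
w2 px [344. 128.] 306 mid [ 0.5022 -0.1424  0.0929] span [0.023 0.022 0.006] rgb [252 199 100]
w2 px [393. 130.] 316 mid [ 0.5068 -0.0844  0.0928] span [0.023 0.023 0.005] rgb [250 254 254]
w2 px [297. 131.] 305 mid [ 0.5045 -0.1984  0.0928] span [0.022 0.023 0.006] rgb [252 254 254]
w2 px [254. 135.] 310 mid [ 0.5072 -0.2506  0.0925] span [0.023 0.023 0.006] rgb [247 253 253]
w2 px [299. 181.] 272 mid [ 0.5655 -0.2009  0.0927] span [0.023 0.022 0.005] rgb [248 254 254]
w2 px [345. 181.] 271 mid [ 0.5682 -0.1418  0.093 ] span [0.023 0.022 0.006] rgb [250 254 254]
t2 px [361. 196.] 21 mid [ 0.568  -0.1483  0.0964] span [0.018 0.006 0.008] rgb [231 250 250]
t2 px [336. 219.] 65 mid [ 0.5069 -0.084   0.0963] span [0.021 0.021 0.008] rgb [239 247 247]
t2 px [357. 220.] 36 mid [ 0.5021 -0.1406  0.0962] span [0.021 0.016 0.011] rgb [233 160  88]
t2 px [381. 220.] 64 mid [ 0.5051 -0.1995  0.0953] span [0.021 0.022 0.013] rgb [231 246 247]
t2 px [401. 220.] 64 mid [ 0.5067 -0.252   0.0953] span [0.018 0.022 0.011] rgb [225 246 247]
[ 0.5079 -0.2486  0.093 ]
[ 0.5052 -0.1953  0.093 ]
[ 0.5026 -0.1436  0.093 ]
[ 0.5072 -0.0849  0.093 ]
[ 0.5656 -0.2014  0.093 ]
[ 0.5667 -0.1423  0.093 ]
carton w2 rim [0.43930743 0.12081244 0.03600787] [0.64573439 0.27402705 0.04734426]
carton top rect ((0.541990339756012, 0.19747433066368103), (0.19813182950019836, 0.1370282769203186), 4.843692779541016)
```

```bash

python3 -m crank '[[-0.26,40,87,150,-0.039],[-0.26,40,87,150,-0.039],[-0.26,40,87,150,-0.039],[-0.26,40,87,150,-0.039],[-0.26,40,87,150,-0.039],[-0.26,40,87,150,-0.039],[-0.26,40,87,150,-0.039]]' 12
python3 -c "
from h import *
go(.507,-.0842,.079,np.pi)"
```

```text
time: 7.55
tool_pos: [0.5136, -0.0814, 0.3507]
tool_rot: [-3.141, 0.0, -3.139]
contact_force: [1.0, 0.3, 0.2]
opening: 0.034
grip_force: 0.0
t 7.5 shift [  6.6  -2.7 112.7] roll 0.003 F [1.  0.3 0.2]
```

```bash

python3 -m crank '[[-0.26,6,-3,35,0],[-0.26,6,-3,70,0],[-0.26,6,-3,95,0],[-0.26,6,-3,113,0],[-0.26,6,-3,113,0],[-0.26,6,-3,113,0],[-0.9,6,-3,113,0],[-0.9,6,-3,113,0],[-0.9,6,-3,113,0],[-0.9,6,-3,113,0],[-0.9,6,-3,113,0],[-0.9,6,-3,113,0]]' 12
python3 -c "
from h import *
go(.5443,.1641,.082,np.pi)"
```

```text
time: 8.55
tool_pos: [0.508, -0.0847, 0.239]
tool_rot: [-3.14, 0.003, -3.139]
contact_force: [-2.8, -2.6, 8.8]
opening: 0.0178
grip_force: 12.0
t 8.6 shift [-37.  248.7  -2.1] roll 0.003 F [-2.8 -2.6  8.8]
```

```bash

python3 -m crank '[[-0.9,0,0,-20,0],[-0.9,0,0,-55,0],[-0.9,0,0,-95,0],[-0.9,0,0,-135,0],[-0.9,0,0,-165,0],[-0.9,-7,25,-175,0],[-0.9,-15,50,-180,0],[-0.9,-26,85,-180,0],[-0.9,-37,123,-180,0],[-0.9,-48,160,-180,0],[-0.9,-59,200,-180,0],[-0.9,-70,235,-180,0]]'
python3 -m crank '[[-0.9,-13,40,0,0],[-0.9,-20,68,0,0],[-0.9,-24,82,0,0],[-0.9,-24,85,0,0],[-0.9,-24,85,0,0]]'
python3 -c "
from h import *
go(.6031,.2353,.079,np.pi)"
```

```text
time: 9.55
tool_pos: [0.5768, 0.1534, 0.4178]
tool_rot: [3.141, 0.001, -3.139]
contact_force: [1.5, -0.8, -0.6]
opening: 0.0175
grip_force: 12.0
time: 9.97
tool_pos: [0.6002, 0.2369, 0.4171]
tool_rot: [-3.142, -0.0, -3.137]
contact_force: [0.3, -0.8, -1.5]
opening: 0.0177
grip_force: 12.0
t 10.0 shift [ -2.9  -1.6 179.1] roll 0.005 F [ 0.3 -0.8 -1.5]
```

```bash

python3 -m crank '[[-0.9,-3,-1,35,0],[-0.9,-3,-1,70,0],[-0.9,-3,-1,105,0],[-0.9,-3,-1,135,0],[-0.9,-3,-1,155,0],[-0.9,-3,-1,168,0],[-0.9,-3,-1,174,0],[-0.9,-3,-1,177,0],[-0.9,-3,-1,179,0],[-0.9,-3,-1,179,0]]'
python3 -m crank '[[-0.26,0,0,0,0],[-0.26,0,0,0,0],[-0.26,0,0,0,0],[-0.26,0,0,0,0],[-0.26,0,0,-20,0],[-0.26,0,0,-55,0],[-0.26,0,0,-95,0],[-0.26,0,0,-135,0],[-0.26,20,-30,-165,0],[-0.26,35,-65,-180,0],[-0.26,50,-100,-180,0],[-0.26,60,-140,-180,0]]'
python3 -c "
from h import *
go(.507,-.25,.2,np.pi)"
```

```text
time: 10.8
tool_pos: [0.6037, 0.2344, 0.2395]
tool_rot: [3.141, 0.002, -3.139]
contact_force: [-0.2, 0.1, -0.8]
opening: 0.0172
grip_force: 12.0
time: 11.8
tool_pos: [0.5422, 0.0942, 0.4206]
tool_rot: [3.141, 0.004, -3.137]
contact_force: [0.6, -0.1, -0.6]
opening: 0.034
grip_force: 0.0
t 11.8 shift [  37.1 -344.    61.4] roll 0.005 F [ 0.6 -0.1 -0.6]
```

```bash

python3 -m crank '[[-0.26,-8,-264,-80,0],[-0.26,-8,-264,-80,0],[-0.26,-8,-264,-80,0],[-0.26,-8,-264,-80,0],[-0.26,-8,-264,-80,0],[-0.26,-8,-264,-80,0],[-0.26,-8,-264,-80,0],[-0.26,-8,-264,-80,0],[-0.26,-8,-264,-80,0]]'
python3 -c "
from h import *
go(.507,-.25,.2,np.pi)
snap('wrist','w3');necks('w3');snap('top','t3');necks('t3',(.42,.67,.1,.3))"
```

```text
time: 12.55
tool_pos: [0.5523, -0.1705, 0.4986]
tool_rot: [3.141, 0.001, -3.141]
contact_force: [0.1, 0.6, -1.1]
opening: 0.0343
grip_force: 0.0
t 12.6 shift [ 45.4 -79.6 139.6] roll 0.0 F [ 0.1  0.6 -1.1]
w3 px [346. 126.] 308 mid [ 0.502  -0.1424  0.0927] span [0.022 0.022 0.005] rgb [252 198  99]
w3 px [299. 127.] 310 mid [ 0.5043 -0.1985  0.0928] span [0.022 0.022 0.005] rgb [252 254 254]
w3 px [255. 130.] 317 mid [ 0.5067 -0.2506  0.0931] span [0.022 0.023 0.006] rgb [247 253 253]
w3 px [298. 177.] 275 mid [ 0.5655 -0.201   0.0926] span [0.022 0.023 0.007] rgb [248 254 254]
w3 px [345. 180.] 268 mid [ 0.568  -0.1422  0.093 ] span [0.022 0.023 0.005] rgb [250 254 254]
t3 px [213. 181.] 68 mid [0.6024 0.2336 0.0949] span [0.021 0.02  0.01 ] rgb [235 247 248]
```

```bash

python3 -m crank '[[-0.26,20,-35,10,0],[-0.26,40,-70,25,0],[-0.26,46,-80,60,0],[-0.26,46,-80,100,0],[-0.26,46,-80,140,0],[-0.26,46,-80,180,0],[-0.26,46,-80,215,0],[-0.26,46,-80,240,0],[-0.26,46,-80,252,0],[-0.26,46,-80,257,0],[-0.26,46,-80,257,0],[-0.26,46,-80,257,0]]'
python3 -m crank '[[-0.9,0,0,0,0],[-0.9,0,0,0,0],[-0.9,0,0,0,0],[-0.9,0,0,0,0],[-0.9,0,0,-20,0],[-0.9,0,0,-55,0],[-0.9,0,0,-95,0],[-0.9,0,0,-135,0],[-0.9,0,0,-165,0],[-0.9,-12,30,-180,0],[-0.9,-20,60,-180,0],[-0.9,-25,100,-180,0]]'
python3 -c "
from h import *
go(.6087,.1695,.082,np.pi)"
```

```text
time: 13.65
tool_pos: [0.5073, -0.2486, 0.2422]
tool_rot: [-3.141, 0.001, -3.137]
contact_force: [0.7, -0.1, -0.9]
opening: 0.0341
grip_force: 0.0
time: 14.65
tool_pos: [0.5318, -0.1498, 0.4231]
tool_rot: [-3.14, 0.004, 3.142]
contact_force: [-0.0, 0.5, -0.7]
opening: 0.0176
grip_force: 12.0
t 14.7 shift [-76.2 319.6 181.7] roll -0.0 F [-0.   0.5 -0.7]
```

```bash

python3 -m crank '[[-0.9,-9,35,0,0],[-0.9,-18,75,0,0],[-0.9,-27,115,0,0],[-0.9,-36,155,0,0],[-0.9,-46,195,0,0],[-0.9,-56,235,0,0],[-0.9,-65,275,0,0],[-0.9,-72,300,0,0],[-0.9,-76,316,0,0],[-0.9,-76,320,0,0],[-0.9,-76,320,0,0],[-0.9,-76,320,0,0]]'
python3 -c "
from h import *
go(.6087,.1695,.0825,np.pi)"
```

```text
time: 15.65
tool_pos: [0.6064, 0.1702, 0.4214]
tool_rot: [-3.141, -0.0, -3.139]
contact_force: [0.1, 0.5, 0.1]
opening: 0.0176
grip_force: 12.0
t 15.7 shift [ -2.4  -0.6 179.9] roll 0.003 F [0.1 0.5 0.1]
```

```bash

python3 -m crank '[[-0.9,-2,0,35,0],[-0.9,-2,0,70,0],[-0.9,-2,0,105,0],[-0.9,-2,0,135,0],[-0.9,-2,0,155,0],[-0.9,-2,0,168,0],[-0.9,-2,0,175,0],[-0.9,-2,0,178,0],[-0.9,-2,0,180,0],[-0.9,-2,0,181,0],[-0.9,-2,0,181,0]]'
python3 -m crank '[[-0.26,0,0,0,0],[-0.26,0,0,0,0],[-0.26,0,0,0,0],[-0.26,0,0,0,0],[-0.26,0,0,-20,0],[-0.26,0,0,-55,0],[-0.26,0,0,-95,0],[-0.26,0,0,-135,0],[-0.26,10,-30,-165,0],[-0.26,20,-65,-200,0],[-0.26,35,-100,-220,0],[-0.26,45,-140,-250,0]]'
python3 -m crank '[[-0.26,11,-200,-10,0],[-0.26,11,-200,-10,0],[-0.26,11,-200,-10,0],[-0.26,11,-200,-10,0],[-0.26,11,-200,-10,0],[-0.26,11,-200,-10,0],[-0.26,11,-200,-10,0]]'
python3 -c "
from h import *
go(.5043,-.1985,.083,np.pi)
snap('wrist','w4');necks('w4');snap('top','t4');necks('t4',(.42,.67,.1,.3))"
```

```text
time: 16.57
tool_pos: [0.6089, 0.1706, 0.2416]
tool_rot: [3.141, 0.002, -3.139]
contact_force: [-0.2, -0.2, -1.4]
opening: 0.0177
grip_force: 12.0
time: 17.57
tool_pos: [0.5673, 0.0465, 0.4799]
tool_rot: [-3.142, 0.0, -3.137]
contact_force: [1.3, 0.1, 0.0]
opening: 0.0341
grip_force: 0.0
time: 18.15
tool_pos: [0.5578, -0.1545, 0.4883]
tool_rot: [3.141, -0.0, 3.141]
contact_force: [0.1, 0.7, -0.2]
opening: 0.0341
grip_force: 0.0
t 18.1 shift [ 53.4 -44.1 246.3] roll -0.001 F [ 0.1  0.7 -0.2]
w4 px [333. 122.] 331 mid [ 0.5024 -0.1423  0.093 ] span [0.023 0.023 0.005] rgb [252 201 101]
w4 px [284. 124.] 328 mid [ 0.5041 -0.1984  0.0929] span [0.022 0.022 0.005] rgb [251 254 254]
w4 px [285. 175.] 293 mid [ 0.5652 -0.2007  0.0923] span [0.023 0.023 0.006] rgb [248 254 254]
w4 px [333. 177.] 294 mid [ 0.5682 -0.1416  0.0925] span [0.023 0.022 0.006] rgb [250 254 254]
t4 px [238. 179.] 66 mid [0.6082 0.1694 0.0958] span [0.021 0.021 0.01 ] rgb [238 247 248]
t4 px [213. 181.] 68 mid [0.6023 0.2333 0.0971] span [0.021 0.022 0.01 ] rgb [235 247 248]
```

```bash

python3 -m crank '[[-0.26,25,-20,10,0],[-0.26,45,-40,25,0],[-0.26,53,-45,60,0],[-0.26,53,-45,100,0],[-0.26,53,-45,140,0],[-0.26,53,-45,180,0],[-0.26,53,-45,210,0],[-0.26,53,-45,232,0],[-0.26,53,-45,242,0],[-0.26,53,-45,246,0],[-0.26,53,-45,246,0],[-0.26,53,-45,246,0]]'
python3 -m crank '[[-0.9,0,0,0,0],[-0.9,0,0,0,0],[-0.9,0,0,0,0],[-0.9,0,0,0,0],[-0.9,0,0,-20,0],[-0.9,0,0,-55,0],[-0.9,0,0,-95,0],[-0.9,0,0,-135,0],[-0.9,0,0,-165,0],[-0.9,-5,30,-180,0],[-0.9,-8,60,-180,0],[-0.9,-12,100,-180,0]]'
python3 -c "
from h import *
go(.5387,.2299,.082,np.pi)"
```

```text
time: 19.25
tool_pos: [0.5059, -0.1977, 0.2438]
tool_rot: [-3.141, 0.002, -3.138]
contact_force: [0.1, 0.5, 0.2]
opening: 0.0343
grip_force: 0.0
time: 20.25
tool_pos: [0.5168, -0.0983, 0.424]
tool_rot: [-3.14, 0.003, 3.141]
contact_force: [0.7, 0.2, -1.4]
opening: 0.018
grip_force: 12.0
t 20.2 shift [-21.2 328.4 182.5] roll -0.0 F [ 0.7  0.2 -1.4]
```

```bash

python3 -m crank '[[-0.9,-2,35,0,0],[-0.9,-4,75,0,0],[-0.9,-7,115,0,0],[-0.9,-10,155,0,0],[-0.9,-12,195,0,0],[-0.9,-15,235,0,0],[-0.9,-18,275,0,0],[-0.9,-20,305,0,0],[-0.9,-21,324,0,0],[-0.9,-21,328,0,0],[-0.9,-21,328,0,0],[-0.9,-21,328,0,0]]'
python3 -c "
from h import *
go(.5387,.2299,.0835,np.pi)"
```

```text
time: 21.25
tool_pos: [0.537, 0.2295, 0.4223]
tool_rot: [-3.141, -0.0, -3.139]
contact_force: [0.1, -0.2, -0.7]
opening: 0.0178
grip_force: 12.0
t 21.2 shift [ -1.8   0.5 179.8] roll 0.003 F [ 0.1 -0.2 -0.7]
```

```bash

python3 -m crank '[[-0.9,-2,0,35,0],[-0.9,-2,0,70,0],[-0.9,-2,0,105,0],[-0.9,-2,0,135,0],[-0.9,-2,0,155,0],[-0.9,-2,0,168,0],[-0.9,-2,0,175,0],[-0.9,-2,0,178,0],[-0.9,-2,0,180,0],[-0.9,-2,0,180.5,0],[-0.9,-2,0,180.5,0]]'
python3 -m crank '[[-0.26,0,0,0,0],[-0.26,0,0,0,0],[-0.26,0,0,0,0],[-0.26,0,0,0,0],[-0.26,0,0,-20,0],[-0.26,0,0,-55,0],[-0.26,0,0,-95,0],[-0.26,0,0,-135,0],[-0.26,-2,-30,-165,0],[-0.26,-5,-65,-200,0],[-0.26,-8,-100,-220,0],[-0.26,-12,-140,-250,0]]'
python3 -m crank '[[-0.26,-4,-260,-10,0],[-0.26,-4,-260,-10,0],[-0.26,-4,-260,-10,0],[-0.26,-4,-260,-10,0],[-0.26,-4,-260,-10,0],[-0.26,-4,-260,-10,0],[-0.26,-4,-260,-10,0],[-0.26,-4,-260,-10,0],[-0.26,-4,-260,-10,0]]'
python3 -c "
from h import *
go(.5652,-.2007,.083,np.pi)
snap('wrist','w5');necks('w5');snap('top','t5');necks('t5',(.42,.67,.1,.3))"
```

```text
time: 22.17
tool_pos: [0.5393, 0.23, 0.2429]
tool_rot: [3.141, 0.002, -3.139]
contact_force: [-0.1, 0.0, 0.1]
opening: 0.0176
grip_force: 12.0
time: 23.17
tool_pos: [0.5496, 0.1017, 0.4843]
tool_rot: [-3.142, 0.001, -3.137]
contact_force: [0.4, 0.6, -0.3]
opening: 0.0335
grip_force: 0.0
time: 23.92
tool_pos: [0.5548, -0.1573, 0.4925]
tool_rot: [3.141, -0.0, -3.14]
contact_force: [-0.2, 1.0, 0.2]
opening: 0.0342
grip_force: 0.0
t 23.9 shift [-10.4 -43.6 250.4] roll 0.001 F [-0.2  1.   0.2]
w5 px [335. 124.] 315 mid [ 0.5025 -0.1418  0.0927] span [0.022 0.022 0.005] rgb [252 201 101]
w5 px [287. 177.] 290 mid [ 0.5654 -0.2006  0.0928] span [0.023 0.022 0.005] rgb [248 254 254]
w5 px [335. 179.] 284 mid [ 0.5679 -0.1415  0.0927] span [0.023 0.022 0.006] rgb [250 254 254]
t5 px [238. 179.] 66 mid [0.6081 0.1694 0.0955] span [0.021 0.021 0.01 ] rgb [238 247 248]
t5 px [213. 181.] 68 mid [0.6023 0.2334 0.0964] span [0.021 0.022 0.012] rgb [235 247 248]
t5 px [214. 206.] 67 mid [0.538  0.2292 0.0948] span [0.021 0.021 0.01 ] rgb [236 247 247]
```

```bash

python3 -m crank '[[-0.26,-5,-25,10,0],[-0.26,-11,-44,25,0],[-0.26,-11,-44,65,0],[-0.26,-11,-44,105,0],[-0.26,-11,-44,145,0],[-0.26,-11,-44,185,0],[-0.26,-11,-44,215,0],[-0.26,-11,-44,237,0],[-0.26,-11,-44,247,0],[-0.26,-11,-44,250,0],[-0.26,-11,-44,250,0],[-0.26,-11,-44,250,0]]'
python3 -m crank '[[-0.9,0,0,0,0],[-0.9,0,0,0,0],[-0.9,0,0,0,0],[-0.9,0,0,0,0],[-0.9,0,0,-20,0],[-0.9,0,0,-55,0],[-0.9,0,0,-95,0],[-0.9,0,0,-135,0],[-0.9,0,0,-165,0],[-0.9,3,30,-180,0],[-0.9,5,60,-180,0],[-0.9,7,100,-180,0]]'
python3 -c "
from h import *
go(.5443,.1641,.082,np.pi)"
```

```text
time: 25.02
tool_pos: [0.5667, -0.2008, 0.2444]
tool_rot: [-3.14, 0.003, -3.138]
contact_force: [0.3, -0.7, 0.2]
opening: 0.0339
grip_force: 0.0
time: 26.02
tool_pos: [0.5584, -0.1017, 0.4242]
tool_rot: [-3.14, 0.003, 3.141]
contact_force: [0.5, -0.2, -1.4]
opening: 0.0175
grip_force: 12.0
t 26.0 shift [ 14.7 266.1 182.7] roll -0.0 F [ 0.5 -0.2 -1.4]
```

```bash

python3 -m crank '[[-0.9,2,35,0,0],[-0.9,4,75,0,0],[-0.9,6,115,0,0],[-0.9,8,155,0,0],[-0.9,10,195,0,0],[-0.9,12,230,0,0],[-0.9,14,255,0,0],[-0.9,15,266,0,0],[-0.9,15,266,0,0],[-0.9,15,266,0,0],[-0.9,15,266,0,0]]'
python3 -c "
from h import *
go(.5443,.1641,.084,np.pi)"
```

```text
time: 26.93
tool_pos: [0.5432, 0.1634, 0.4226]
tool_rot: [-3.141, -0.0, -3.14]
contact_force: [0.1, -1.3, 0.0]
opening: 0.0177
grip_force: 12.0
t 26.9 shift [ -1.1   0.8 179.6] roll 0.002 F [ 0.1 -1.3  0. ]
```

```bash

python3 -m crank '[[-0.9,-1,1,35,0],[-0.9,-1,1,70,0],[-0.9,-1,1,105,0],[-0.9,-1,1,135,0],[-0.9,-1,1,155,0],[-0.9,-1,1,168,0],[-0.9,-1,1,175,0],[-0.9,-1,1,178,0],[-0.9,-1,1,180,0],[-0.9,-1,1,180.5,0],[-0.9,-1,1,180.5,0]]'
python3 -m crank '[[-0.26,0,0,0,0],[-0.26,0,0,0,0],[-0.26,0,0,0,0],[-0.26,0,0,0,0],[-0.26,0,0,-20,0],[-0.26,0,0,-55,0],[-0.26,0,0,-95,0],[-0.26,0,0,-135,0],[-0.26,-2,-30,-165,0],[-0.26,-4,-65,-200,0],[-0.26,-6,-100,-220,0],[-0.26,-8,-140,-250,0]]'
python3 -m crank '[[-0.26,-4,-195,-10,0],[-0.26,-4,-195,-10,0],[-0.26,-4,-195,-10,0],[-0.26,-4,-195,-10,0],[-0.26,-4,-195,-10,0],[-0.26,-4,-195,-10,0],[-0.26,-4,-195,-10,0]]'
python3 -c "
from h import *
go(.5679,-.1415,.083,np.pi)
snap('wrist','w6');necks('w6');snap('top','t6');necks('t6',(.42,.67,.1,.3))"
```

```text
time: 27.85
tool_pos: [0.5443, 0.1656, 0.2431]
tool_rot: [3.141, 0.002, -3.139]
contact_force: [0.4, -0.3, -0.3]
opening: 0.0178
grip_force: 12.0
time: 28.85
tool_pos: [0.5512, 0.0373, 0.4847]
tool_rot: [-3.142, 0.001, -3.138]
contact_force: [0.8, -0.6, -0.3]
opening: 0.0341
grip_force: 0.0
time: 29.43
tool_pos: [0.556, -0.1582, 0.4927]
tool_rot: [3.141, -0.0, 3.141]
contact_force: [-1.1, 0.5, -0.9]
opening: 0.0338
grip_force: 0.0
t 29.4 shift [-11.9  16.5 250.7] roll -0.0 F [-1.1  0.5 -0.9]
w6 px [336. 123.] 320 mid [ 0.5026 -0.1427  0.0928] span [0.022 0.022 0.006] rgb [253 202 102]
w6 px [336. 178.] 281 mid [ 0.5681 -0.1414  0.0931] span [0.023 0.022 0.006] rgb [251 254 254]
t6 px [238. 179.] 65 mid [0.6083 0.1695 0.0943] span [0.021 0.021 0.009] rgb [238 247 248]
t6 px [213. 181.] 68 mid [0.6025 0.2337 0.094 ] span [0.021 0.022 0.009] rgb [235 247 248]
t6 px [239. 204.] 66 mid [0.5438 0.1658 0.0946] span [0.021 0.022 0.01 ] rgb [239 247 247]
t6 px [214. 206.] 67 mid [0.538  0.2298 0.0948] span [0.021 0.022 0.01 ] rgb [236 247 247]
```

```bash

python3 -m crank '[[-0.26,-6,10,10,0],[-0.26,-12,16,25,0],[-0.26,-12,16,65,0],[-0.26,-12,16,105,0],[-0.26,-12,16,145,0],[-0.26,-12,16,185,0],[-0.26,-12,16,215,0],[-0.26,-12,16,237,0],[-0.26,-12,16,247,0],[-0.26,-12,16,250,0],[-0.26,-12,16,250,0],[-0.26,-12,16,250,0]]'
python3 -m crank '[[-0.9,0,0,0,0],[-0.9,0,0,0,0],[-0.9,0,0,0,0],[-0.9,0,0,0,0],[-0.9,0,0,-20,0],[-0.9,0,0,-55,0],[-0.9,0,0,-95,0],[-0.9,0,0,-135,0],[-0.9,0,0,-165,0],[-0.9,8,30,-180,0],[-0.9,18,60,-180,0],[-0.9,30,100,-180,0]]'
python3 -c "
from h import *
go(.4799,.1587,.082,np.pi)"
```

```text
time: 30.53
tool_pos: [0.5689, -0.1401, 0.2444]
tool_rot: [-3.141, 0.002, -3.138]
contact_force: [0.8, -0.2, 0.8]
opening: 0.0337
grip_force: 0.0
time: 31.53
tool_pos: [0.5377, -0.0413, 0.4244]
tool_rot: [-3.14, 0.003, 3.142]
contact_force: [0.9, 0.9, -0.8]
opening: 0.0174
grip_force: 12.0
t 31.5 shift [ 58.4 200.2 183. ] roll -0.0 F [ 0.9  0.9 -0.8]
```

```bash

python3 -m crank '[[-0.9,10,35,0,0],[-0.9,21,72,0,0],[-0.9,32,110,0,0],[-0.9,43,147,0,0],[-0.9,52,180,0,0],[-0.9,57,196,0,0],[-0.9,58,200,0,0],[-0.9,58,200,0,0],[-0.9,58,200,0,0],[-0.9,58,200,0,0]]'
python3 -c "
from h import *
go(.4799,.1587,.084,np.pi)"
```

```text
time: 32.37
tool_pos: [0.4798, 0.1579, 0.423]
tool_rot: [-3.141, 0.0, -3.14]
contact_force: [-0.5, 0.0, -0.9]
opening: 0.0176
grip_force: 12.0
t 32.4 shift [-1.0e-01  9.0e-01  1.8e+02] roll 0.002 F [-0.5  0.  -0.9]
```

```bash

python3 -m crank '[[-0.9,0,1,35,0],[-0.9,0,1,70,0],[-0.9,0,1,105,0],[-0.9,0,1,135,0],[-0.9,0,1,155,0],[-0.9,0,1,168,0],[-0.9,0,1,175,0],[-0.9,0,1,178,0],[-0.9,0,1,180,0],[-0.9,0,1,181,0],[-0.9,0,1,181,0]]'
python3 -m crank '[[-0.26,0,0,0,0],[-0.26,0,0,0,0],[-0.26,0,0,0,0],[-0.26,0,0,0,0],[-0.26,0,0,-20,0],[-0.26,0,0,-55,0],[-0.26,0,0,-95,0],[-0.26,0,0,-135,0],[-0.26,0,-30,-165,0],[-0.26,0,-65,-200,0],[-0.26,0,-100,-220,0],[-0.26,0,-140,-250,0]]'
python3 -m crank '[[-0.26,-70,-180,-10,0],[-0.26,-70,-180,-10,0],[-0.26,-70,-180,-10,0],[-0.26,-70,-180,-10,0],[-0.26,-70,-180,-10,0],[-0.26,-70,-180,-10,0],[-0.26,-70,-180,-10,0]]'
python3 -c "
from h import *
snap('wrist','w7');necks('w7');snap('top','t7');necks('t7',(.42,.67,.1,.3));snap('scene','s7')"
```

```text
time: 33.28
tool_pos: [0.4799, 0.1598, 0.2431]
tool_rot: [3.141, 0.002, -3.139]
contact_force: [-0.8, 0.0, -0.3]
opening: 0.0175
grip_force: 12.0
time: 34.28
tool_pos: [0.4791, 0.0313, 0.4845]
tool_rot: [-3.141, 0.001, -3.137]
contact_force: [1.0, -0.4, 0.4]
opening: 0.0339
grip_force: 0.0
time: 34.87
tool_pos: [0.5504, -0.1488, 0.4922]
tool_rot: [3.141, -0.001, -3.141]
contact_force: [0.1, 1.1, -0.7]
opening: 0.0339
grip_force: 0.0
w7 px [328. 129.] 320 mid [ 0.5023 -0.1426  0.0933] span [0.022 0.022 0.004] rgb [252 199  99]
t7 px [238. 179.] 66 mid [0.6081 0.1696 0.0953] span [0.021 0.021 0.009] rgb [238 247 248]
t7 px [213. 181.] 68 mid [0.6024 0.2337 0.096 ] span [0.021 0.022 0.01 ] rgb [235 247 248]
t7 px [239. 204.] 66 mid [0.5437 0.1658 0.0959] span [0.021 0.021 0.009] rgb [239 247 247]
t7 px [214. 206.] 67 mid [0.538  0.23   0.0951] span [0.021 0.022 0.011] rgb [236 247 247]
t7 px [241. 229.] 68 mid [0.4796 0.1588 0.0935] span [0.02  0.024 0.009] rgb [239 247 247]
```

View pics/s7.png

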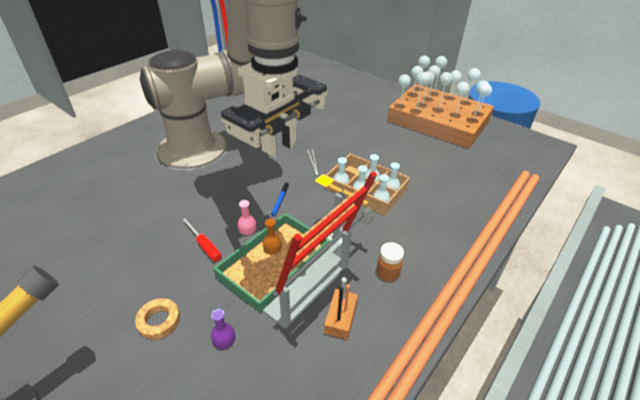

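View pics/t7.png

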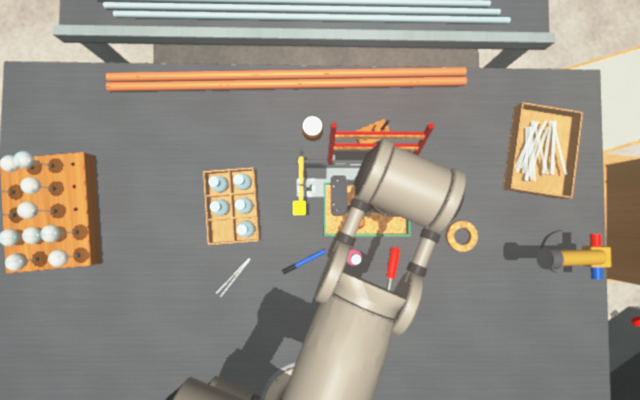

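Both views show five clear flasks upright in separate cells, the amber flask standing in the tray at scene (271,238), the frame open and the bystanders where they were. The robot is clear, so I'm handing in.

```bash
python3 -c "
from cell import ticket
print(ticket.hand_in())"
```

```text
the job is handed in; nothing more can be done
None
```

Job handed in at about 35 s: the frame is open, all five clear flasks stand upright in separate carton cells, the amber flask is still in the tray, and the final views show the other things on the bench undisturbed.

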